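# Hold a slide holder flush on the tilted stage

### The arm

A 6-joint arm with a two-finger parallel gripper is mounted at the origin on the work surface. World frame = base frame: x ahead of the robot, y to its left, z up, the work surface at z = 0. Lengths are in m, angles in degrees, forces in N, time in s.
With the tool pointing down it reaches from about 0.35 to 0.875 m from the base axis. Payload 4.2 kg.
Tool frame: the origin (TCP) lies between the finger pads; the fingertips stand 8 mm ahead of it and the grasp point (between the pads) lies 11 mm behind it; z points along the fingers, y is the line along which they close (so a half turn about z gives the same grasp; the last joint's range is limited). The gripper opens to 87 mm and grips with 3 to 60 N. Pads are 19 mm wide; open, the fingers measure 117 mm over their backs; the gripper's body (75 mm by 190 mm) begins 51 mm behind the grasp point.
Start: joints at [-61.902, 22.042, 0.453, 0, -68.411, -14.817], TCP at [0.144, -0.608, 0.231] pointing down, gripper open.
Joint ranges: [-179.83, 179.83], [-69.29, 118.12], [-61.27, 80.66], [-181.25, 117.63], [-171.15, -9.14], [-177.46, 177.46]. Speed limits (degrees/s): [159.86, 159.86, 180, 180, 180, 180].

### API

Orientations are given as a 3x3 rotation matrix whose columns are the frame's x, y, z axes.
In Python, from station import sense, capture, camera_model, finish_job, find_in gives the robot as it stands. The module is installed in compiled form; this text tells all that it offers.
- The arm moves only by the tool arm_command, never from a script. Its argument "motion" is a list of rows, each a list of 7 numbers: the finger opening in mm, from 0 to 87, then the shift along the tool's x, y, z in mm, then the turn, a rotation vector about the tool's x, y, z in rad. In form: [[jaw, dx, dy, dz, rx, ry, rz], ...]. A call has 1 to 8 rows; each row shifts and turns the commanded pose from where the row before left it, along the tool's axes as they then stand; what a row does not reach is not made up. A row lasts 1/10 s, in which the tool goes at most 50 mm and 8.59 degrees, less where a joint would pass 70% of its speed; a pose out of reach is approached as far as the arm can. A call with a gripper value outside its range is refused whole. The fingers move at their own pace and stop on an object; the grip force is fixed at half the most. Time passes only in rows, so rows that do not move let the fingers close. It gives the time, the measured TCP pose, the force, the opening and the grip force at its end, in the units of the state.
- sense(): the state, without advancing time (a new reading comes with each control period).
- capture(name): name is "scene" or "top"; returns the picture (420x560x3 uint8, red, green, blue); there is no depth.
- camera_model(name): a dict with "fx", "fy", "cx", "cy" (pixels), "R" (3x3) and "t" (3): a world point X has camera coordinates R X + t. Camera axes: x right, y down, z forward; pixel columns grow to the right and rows downward; lengths in m; the calibration is good to about 2 mm. A picture is of the moment at which its call begins. camera_model takes no time and is no camera call.
- finish_job(): hands the job in; it is judged then, once.
Trained networks look in the newest picture that a camera, given by its name, has taken for a name from the list of things; names that differ only in an ending like _2 or _b are one class to them, and where a whole thing is asked for, a point or a joint stands for the part that bears it (a point fixed in the world has none). Each returns a list of dicts, best first, with "p" (0 to 1); they miss things now and then, are a little off and sometimes report something else, mostly with a low value. They report only what shows in the picture. A call takes as long as a camera call. They do not tell look-alikes from the thing itself.
- find_in(target, camera): "location" ([row, column] in pixels, amid what is visible of it).
The state is a dict: "time_s": time; "joints": joint angles; "joint_velocities": joint speeds; "effort": joint torques, N m; "tcp_pos": TCP position; "ee_rot": TCP orientation; "wrist_force": force on the tool from outside, world axes, zero at the start; "moment": the same for the moment, N m; "gripper_width": opening from 0.0 (shut) to 1.0 (fully open); "gripper_force": force on a finger pad.
Only numpy, scipy, OpenCV 4.12 (cv2) and the standard library are available. Lean on these libraries where they do the work, as an engineer would, in place of code of your own. Each camera call takes 0.05 s, during which the arm holds its last target. There are 200 camera calls.

### The job

Pick up the longer of the two slide holders by its fin and hold it flush on the sloping face of the tilting stage: slide side down, lengthwise up the slope, centred, and tilted to the slope so that it presses both sprung cross bars evenly. The stage has no clips, so finish while still gripping the holder and pushing it onto the face with a light but definite pressure of about 5 N (never as much as 25 N); leave everything else where it is.

Things in the scene. Friction and masses are not known exactly. Their poses are not given: they have to be found in the camera images.
- holder_grip (a point): Centre of the grey grip fin that stands upright in the middle of the longer slide holder, 22 mm above the holder's underside. The fin is 36 mm long (x), 10 mm thick (y) and rises from 5 to 39 mm above the underside; grip it across its thickness (along y). z is the plate normal, away from the underside.
- holder_under (a point): Centre of the flat underside of the longer slide holder, on the surface; same axes as holder_grip, 22 mm below it.
- holder: The longer slide holder: flat aluminium plate 84 (x) x 50 (y) x 5 mm with a glass slide let into it and the fin on top, 55 to 115 g, the same either way round. Origin at the centre of its underside, axes as holder_grip. It lies fin up, loosely, in tray_a.
- tray_a: Fixed shallow white tray under the longer holder, 116 (x) x 78 (y) x 11 mm, floor 4 mm thick; origin under its centre on the bench.
- stage: The tilting stage, fixed to the bench: base 120 x 120 x 14 mm, two upright cheeks (10 mm thick, tops 86 mm above the bench, 48 to 58 mm either side in y) and between them a tilted plate on a level axis along y, 72 mm up, 100 x 86 mm, with the sprung bars. Its +x end is raised, so it looks up and to the stage's -x. Origin under the base's centre.
- tilt_axis (a point): Point on the plate's tilt axis, middle of the plate; axes as stage_face. The slope differs every time, 0.15 to 0.42 rad; it is locked by friction (about 6 N m) and does not give under a light push.
- stage_face (a point): Centre of the sloping face, in the plane of the tops of the two unloaded cross bars, 15 mm above the tilt axis along the normal and fixed to the plate (it does not sink with the bars). x points up the slope, y along the level tilt axis, z is the face normal.
- bar_low: Lower of two sprung steel cross bars, 10 (x) x 70 (y) mm, standing 7 mm above the plate, 30 mm down the slope from the middle of the face. Each bar sinks by itself along the face normal under a push, up to 5 mm, about 1.5 N per mm, so at 5 N in all a flush holder has sunk both by about 1.5 mm. Origin 9 mm below its top, axes as stage_face.
- bar_high: Upper cross bar, the same, 30 mm up the slope from the middle of the face.
- short_holder_grip (a point): Fin centre of the shorter slide holder, which is to be left alone: plate only 52 x 50 x 5 mm, same fin, in a tray of its own.
- beaker: Empty glass beaker, 64 mm across, 75 mm tall; bystander, origin under its centre.
- pen: White marker pen with a grey cap lying on the bench, 110 mm long, 12 mm thick; bystander, origin at its middle on the bench.
- dish: Clear closed dish, 60 mm across, 12 mm high; bystander.
- dropper: Small white bottle with red cap, 42 mm across, 90 mm tall; bystander.
- jar: Amber jar, 56 mm across, 70 mm tall; bystander.
- pipette: Hand pipette lying on the bench, about 285 mm long; bystander, origin near its middle.
There are look-alikes about, which are no part of the job. Leave any brown or yellow look-alike of the holder alone.

How it is judged (in metres and radians):
On the way, in this order (a step that is already met when the one before it is completed fails the run):
1. the longer holder is lifted clear in the gripper (distance of holder_under from where it was at the start of the episode above 0.06 m and height (world z) of holder_under above 0.06 m and contact force between the fingers and holder above 1 N), for 0.1 s.
2. the longer holder is held flush on both bars of the stage (angle between the z axis of holder_under and the z axis of stage_face, either way round below 0.04 rad and angle between the x axis of holder_under and the x axis of stage_face, either way round below 0.15 rad and x of holder_under in the frame of stage_face between -0.009 and 0.009 m and y of holder_under in the frame of stage_face between -0.014 and 0.014 m and z of holder_under in the frame of stage_face between -0.0055 and 0.001 m and contact force between holder and bar_low above 0.5 N and contact force between holder and bar_high above 0.5 N and contact force between holder and stage above 2 N and contact force between the fingers and holder above 2 N and height (world z) of holder_under above 0.06 m and linear speed of holder below 0.02 m/s), for 0.3 s.
At the end, for the whole second after the job is handed in: The longer holder, gripped and at rest, presses the stage with over 2 N and both bars with over 0.5 N each; parallel to the face within 0.04 rad, bars not sunk over 5.5 mm, lengthwise to the slope within 0.15 rad, centred within 9 mm along and 14 mm across the slope (all of step 2); the arm keeps its last pose, push and grip.
It fails at once if the holder is pressed on the stage with 25 N or more (contact force between holder and stage above 25 N).
It fails at once if the shorter holder is moved more than 20 mm (distance of short_holder_grip from where it was at the start of the episode above 0.02 m).
It fails at once if a bystander is moved more than 30 mm (distance of any of beaker, pen, dish, dropper, jar, pipette from where it was at the start of the episode above 0.03 m).
It also fails if it takes over 48 s, if anything falls off the work surface, if the arm or the gripper's body presses on something with over 40 N, if the wrist force passes 120 N, or if a joint passes its speed limit or range.

## Working session

There is one attempt and no reset: what is moved stays moved. The work goes in short steps, Python scripts to look and compute and a tool call to move; the robot and the scene stay as the last step left them, time stands still between calls to the robot, and variables do not carry over. Pictures are saved under pics/ and viewed, at most 10 in all, crops included, and the job is handed in when it is done.

Besides the shell and the picture viewer there is one more tool, called after "Request:" as name(argument=value, ...) on one line, values as JSON. arm_command: Moves the arm, as the interface text tells. Its arguments: {"type":"object","properties":{"motion":{"type":"array"}},"required":["motion"]}

```bash
mkdir -p pics
cat > h.py <<'E'
import numpy as np, cv2
from station import *
def save(n,f):
    im=capture(n); cv2.imwrite('pics/'+f,im[:,:,::-1]); return im
def pix(n,X):
    c=camera_model(n); p=np.array(c['R'])@np.array(X)+np.array(c['t']); return np.array([c['fx']*p[0]/p[2]+c['cx'],c['fy']*p[1]/p[2]+c['cy']])
def ray(n,u,v):
    c=camera_model(n);R=np.array(c['R']);t=np.array(c['t'])
    return -R.T@t, R.T@np.array([(u-c['cx'])/c['fx'],(v-c['cy'])/c['fy'],1])
def atz(n,u,v,z):
    o,d=ray(n,u,v); return o+d*(z-o[2])/d[2]
E
python3 - <<'E'
from h import *
a=save('scene','s0.png'); b=save('top','t0.png')
for n in ['scene','top']:
    print(n,ray(n,280,210))
    for t in ['holder_grip','short_holder_grip','stage','stage_face','tray_a','bar_low','bar_high']:
        print(t,[(np.round(d['location']).tolist(),round(d['p'],2)) for d in find_in(t,n)][:4])
print(sense())
E
```

```text
scene (array([1.24282322, 0.75080298, 0.84125716]), array([-0.50520076, -0.60086832, -0.61984875]))
holder_grip [([262.0, 337.0], 0.96), ([236.0, 369.0], 0.78), ([202.0, 314.0], 0.78), ([298.0, 312.0], 0.61)]
short_holder_grip [([188.0, 241.0], 0.45)]
stage [([226.0, 284.0], 0.67)]
stage_face [([210.0, 286.0], 0.89)]
tray_a [([265.0, 340.0], 0.85), ([208.0, 277.0], 0.21)]
bar_low []
bar_high [([210.0, 278.0], 0.62)]
top (array([0.4848637 , 0.03609221, 1.23479241]), array([ 0.11083623,  0.01030699, -0.99384046]))
holder_grip [([222.0, 218.0], 0.87), ([282.0, 311.0], 0.85), ([168.0, 196.0], 0.81), ([279.0, 218.0], 0.63)]
short_holder_grip [([224.0, 392.0], 0.67), ([183.0, 443.0], 0.49)]
stage [([216.0, 294.0], 0.65)]
stage_face [([214.0, 294.0], 0.75), ([185.0, 150.0], 0.42)]
tray_a [([226.0, 208.0], 0.57), ([225.0, 295.0], 0.22)]
bar_low [([146.0, 237.0], 0.73), ([222.0, 208.0], 0.48)]
bar_high [([199.0, 291.0], 0.45)]
{'time_s': 0.8, 'joints': array([-6.19032994e+01,  2.20396559e+01,  4.52729735e-01,  6.51633227e-04,
       -6.84116020e+01, -1.48149927e+01]), 'joint_velocities': array([-0.02841733,  0.01169028,  0.00458093,  0.05694767, -0.02242203,
        0.03244392]), 'effort': array([ 1.33200774e-04, -3.90407181e+01,  1.87612849e+01,  4.22405675e+00,
        1.55680772e-02, -3.69347356e-05]), 'tcp_pos': array([ 0.14358426, -0.60825957,  0.23057382]), 'ee_rot': array([[-9.73251307e-01, -2.29743104e-01,  2.76908159e-06],
       [-2.29743104e-01,  9.73251306e-01, -2.76415345e-05],
       [ 3.65543967e-06, -2.75383370e-05, -1.00000000e+00]]), 'wrist_force': array([-0.65903169,  0.2938085 ,  0.56131496]), 'moment': array([-0.00916214, -0.00628556, -0.0064831 ]), 'gripper_force': 0.0, 'gripper_width': 1.0003833273526834}
```

Run:
```python
import cv2
a=cv2.imread('pics/s0.png');b=cv2.imread('pics/t0.png')
cv2.imwrite('pics/s0c.png',cv2.resize(a[130:340,160:440],None,fx=2.85,fy=2.85,interpolation=cv2.INTER_CUBIC))
cv2.imwrite('pics/t0c.png',cv2.resize(b[110:310,140:400],None,fx=3,fy=3,interpolation=cv2.INTER_CUBIC))
```

```text
(no output)
```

View pics/t0.png

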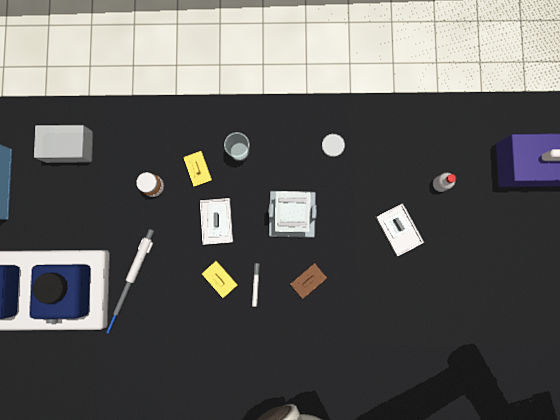

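View pics/s0c.png

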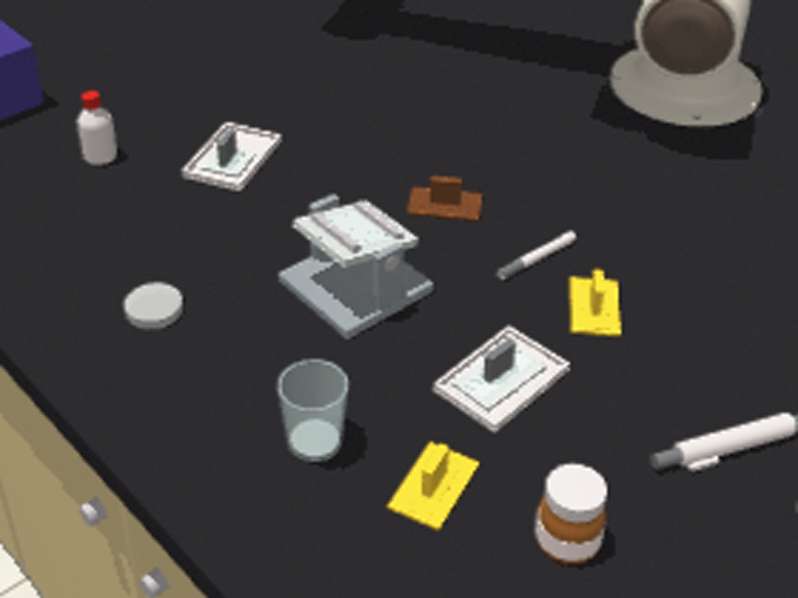

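View pics/t0c.png

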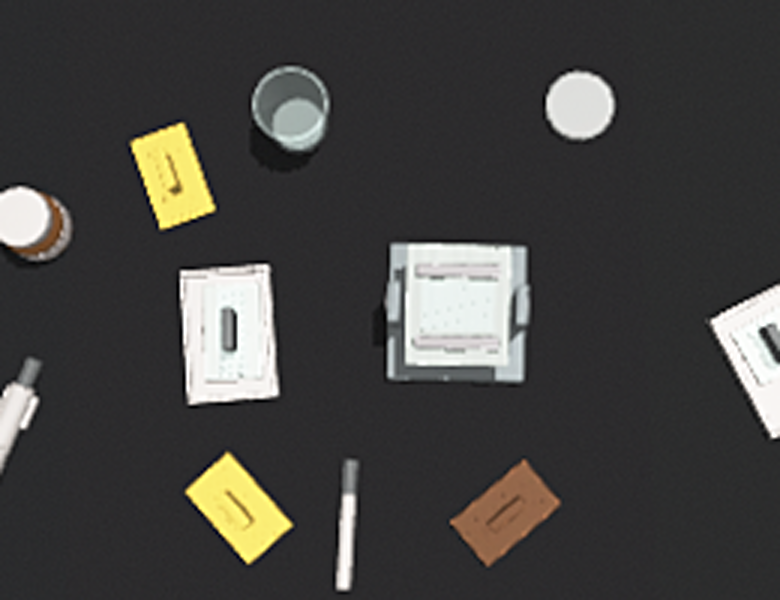

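Run:
```python
from h import *
a=cv2.imread('pics/s0.png');b=cv2.imread('pics/t0.png')
f=lambda im,r,c,h=34,w=34:cv2.resize(im[r-h:r+h,c-w:c+w],(396,296) if h!=w else (296,296),interpolation=cv2.INTER_CUBIC)
x=np.vstack([np.hstack([f(b,221,216),f(b,229,400)]),np.hstack([f(a,263,336),f(a,184,241)])])
cv2.imwrite('pics/c1.png',x)
s=np.hstack([cv2.resize(b[182:242,262:322],(400,400),interpolation=cv2.INTER_CUBIC),cv2.resize(a[195:251,255:315],(400,373),interpolation=cv2.INTER_CUBIC)[:400] if 0 else cv2.resize(a[192:252,255:315],(400,400),interpolation=cv2.INTER_CUBIC)])
cv2.imwrite('pics/c2.png',s)
print(camera_model('top')['fx'],camera_model('scene')['fx'])
for n,u,v in [('top',216,221),('top',400,229),('top',292,214)]: print(atz(n,u,v,0.01))
```

```text
467.4108231549755 414.5307611319738
[0.59385151 0.21741959 0.01      ]
[ 0.56847244 -0.26561106  0.01      ]
[0.61057096 0.01726894 0.01      ]
```

View pics/c1.png

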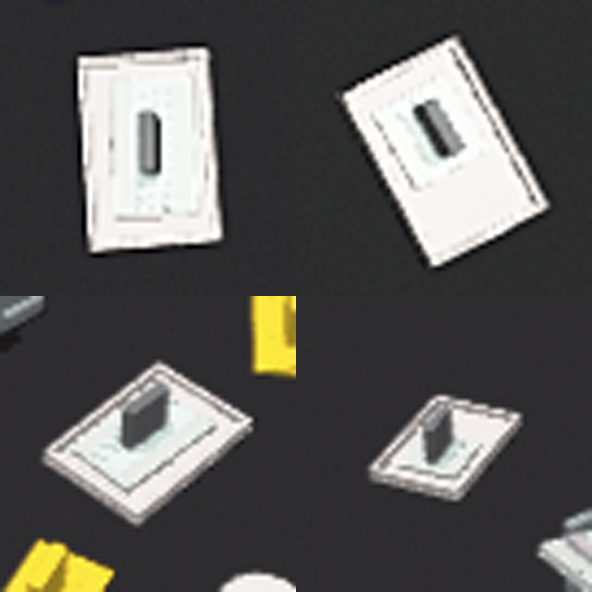

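View pics/c2.png

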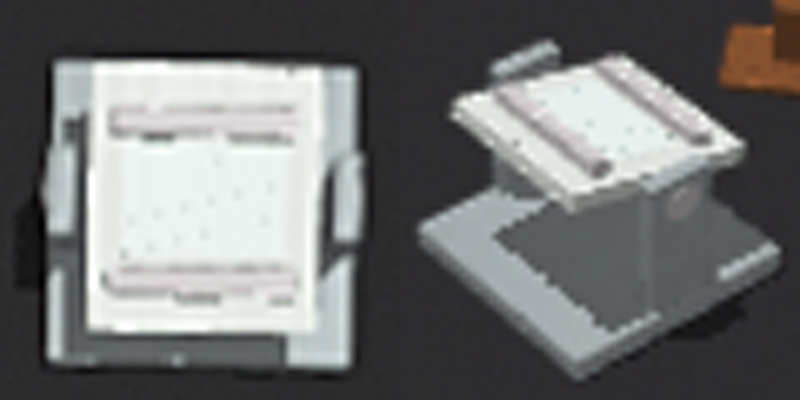

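The longer holder is the one in the left tray, at top (216,221) and scene (336,263): its plate fills most of the tray's length. The plate in the right tray, at (400,229), is about square, so that is the short one. The brown and yellow objects are look-alikes. The stage is at top (292,214).

```bash
cat > fit.py <<'E'
from h import *
from scipy.optimize import least_squares
def cr(p,o): return (np.array(p,float)+.5)/6.6667-.5+np.array(o)
T=dict(plate=[((95,63),1,1),((315,67),1,-1),((310,332),-1,-1),((88,330),-1,1)],base=[((53,60),1,1),((357,66),1,-1),((355,368),-1,-1),((47,366),-1,1)],
 bars=[((203,121),1,0),((200,284),-1,0)])
S=dict(plate=[((52,105),1,-1),((210,58),-1,-1),((345,150),-1,1),((175,198),1,1)],base=[((20,230),1,-1),((178,362),1,1),((380,250),-1,1)],bars=[((152,130),1,0),((255,100),-1,0)])
def model(p):
    x,y,w,s=p[:4]  # s = slope, positive: world +x end raised, w yaw about z
    Rz=np.array([[np.cos(w),-np.sin(w),0],[np.sin(w),np.cos(w),0],[0,0,1]])
    Rs=np.array([[np.cos(s),0,-np.sin(s)],[0,1,0],[np.sin(s),0,np.cos(s)]])
    return np.array([x,y,0]),Rz,Rs
def res(p):
    o,Rz,Rs=model(p); r=[]
    for k,(n,D,off) in enumerate([('top',T,(262,182)),('scene',S,(255,192))]):
        for kind,L in D.items():
            for (q,a,b) in L:
                if kind=='plate': X=o+Rz@([0,0,.072]+Rs@[a*.05,b*.043,.008])
                if kind=='base': X=o+Rz@[a*.06,b*.06,.014]
                if kind=='bars': X=o+Rz@([0,0,.072]+Rs@[a*.03,0,.015])
                r+=list(pix(n,X)+p[4+2*k:6+2*k]-cr(q,off))
    return np.array(r+list(np.array(p[4:8])*2))
if __name__=='__main__':
    for s0 in (.3,-.3):
        f=least_squares(res,[.61,.017,0,s0,0,0,0,0],loss='soft_l1')
        print(f.cost,np.round(f.x,4)); r=f.fun[:-4].reshape(-1,2); print(np.round(r,1).tolist())
        print('sd',np.sqrt(np.diag(np.linalg.inv(f.jac.T@f.jac)))[:4]*0.6)
    # fin
    from scipy.optimize import minimize
    box=np.array([[a*.018,b*.005,z] for a in(1,-1) for b in (1,-1) for z in (.005,.039)])
    M={}
    for n,f,(r,c) in [('top','t0',(221,216)),('scene','s0',(257,336))]:
        g=cv2.cvtColor(cv2.imread(f'pics/{f}.png'),6).astype(float)
        h=14; sub=g[r-h:r+h+1,c-h:c+h+1]
        M[n]=(np.clip((195-sub)/110,0,1),r-h,c-h)
    def sil(p):
        x,y,w=p; R=np.array([[np.cos(w),-np.sin(w),0],[np.sin(w),np.cos(w),0],[0,0,1]])
        e=0
        for n,(m,r0,c0) in M.items():
            P=np.array([pix(n,np.array([x,y,.004])+R@b) for b in box])-[c0,r0]
            P=cv2.convexHull(((P+.5)*16*16).astype(np.int32))
            im=np.zeros((m.shape[0]*16,m.shape[1]*16),np.uint8); cv2.fillConvexPoly(im,P,255,shift=4)
            e+=((cv2.resize(im,m.shape[::-1],interpolation=cv2.INTER_AREA)/255-m)**2).sum()
        return e
    best=min((minimize(sil,[.594,.214,w],method='Nelder-Mead',options=dict(initial_simplex=[[.594,.214,w],[.604,.214,w],[.594,.222,w],[.594,.214,w+.15]])) for w in (-.1,0,.1)),key=lambda q:q.fun)
    print(best.x,best.fun,{n:m[0].sum() for n,m in M.items()})
    A=[];B=[]
    for n,u,v in [('top',218,222),('scene',337,262)]:
        o,d=ray(n,u,v);d/=np.linalg.norm(d);Q=np.eye(3)-np.outer(d,d);A.append(Q);B.append(Q@o)
    print('tri',np.linalg.lstsq(np.vstack(A),np.hstack(B),rcond=None)[0])
    g=cv2.cvtColor(cv2.imread('pics/t0.png'),6)[190:255,190:245]
    cs=cv2.findContours((g>130).astype(np.uint8),0,1)[0]; c=max(cs,key=cv2.contourArea)
    bx=cv2.boxPoints(cv2.minAreaRect(c))+[190,190]; P=[atz('top',*q,.011) for q in bx]; print('tray',np.round(P,4).tolist(),np.mean(P,0))
E
python3 fit.py
```

```text
4.986486136155175 [ 0.6118  0.0188 -0.0221  0.2226  0.2062  0.1467  0.0114  0.9537]
[[-1.0, 0.2], [0.8, 0.0], [0.8, 0.2], [-0.3, 0.1], [-0.4, 0.0], [-0.5, -0.3], [-0.5, -0.1], [-0.2, -0.4], [0.1, -0.0], [0.2, -0.3], [0.1, -0.4], [1.7, -0.0], [-0.0, -0.5], [0.1, -0.0], [-0.9, -0.3], [0.1, 0.5], [0.2, -0.1], [-0.2, -0.7], [-0.5, -0.4]]
sd [0.00083751 0.00089807 0.00678775 0.01975527]Traceback (most recent call last):
  File "fit.py", line 24, in <module>
    f=least_squares(res,[.61,.017,0,s0,0,0,0,0],loss='soft_l1')
    return func(*args, **kwargs)
    result = trf(vector_fun.fun, vector_fun.jac, x0, f0, J0, lb, ub, ftol, xtol,
                 gtol, max_nfev, x_scale, loss_function, tr_solver,
                 tr_options.copy(), verbose, callback=callback_wrapped)
    return trf_no_bounds(
        fun, jac, x0, f0, J0, ftol, xtol, gtol, max_nfev, x_scale,
        loss_function, tr_solver, tr_options, verbose, callback=callback)
    J = jac(x)
    self._update_jac()
    ~~~~~~~~~~~~~~~~^^
    self.J = self.jac_wrapped(xp_copy(self.x), f0=self.f)
             ~~~~~~~~~~~~~~~~^^^^^^^^^^
[... 518 characters left out ...]
_eval - f0 for f_eval in f_evals]
                                    ^^^^^^^
    f = np.atleast_1d(self.fun(x, *self.args, **self.kwargs))
                      ~~~~~~~~^^^^^^^^^^^^^^^^^^^^^^^^^^^^^^
    return np.atleast_1d(self.fun(x))
                         ~~~~~~~~^^^
    return self.f(x, *self.args, **self.kwargs)
           ~~~~~~^^^^^^^^^^^^^^^^^^^^^^^^^^^^^^
  File "fit.py", line 20, in res
    r+=list(pix(n,X)+p[4+2*k:6+2*k]-cr(q,off))
            ~~~^^^^^
  File "h.py", line 6, in pix
    c=camera_model(n); p=np.array(c['R'])@np.array(X)+np.array(c['t']); return np.array([c['fx']*p[0]/p[2]+c['cx'],c['fy']*p[1]/p[2]+c['cy']])
ValueError: time passes only in moves, steps and waits
```

```bash
sed -i 's/^from station import \*/from station import *\nimport functools\ncamera_model=functools.lru_cache(None)(camera_model)/' h.py; python3 fit.py
```

```text
4.986486136155175 [ 0.6118  0.0188 -0.0221  0.2226  0.2062  0.1467  0.0114  0.9537]
[[-1.0, 0.2], [0.8, 0.0], [0.8, 0.2], [-0.3, 0.1], [-0.4, 0.0], [-0.5, -0.3], [-0.5, -0.1], [-0.2, -0.4], [0.1, -0.0], [0.2, -0.3], [0.1, -0.4], [1.7, -0.0], [-0.0, -0.5], [0.1, -0.0], [-0.9, -0.3], [0.1, 0.5], [0.2, -0.1], [-0.2, -0.7], [-0.5, -0.4]]
sd [0.00083751 0.00089807 0.00678775 0.01975527]
4.986486136154841 [ 0.6118  0.0188 -0.0221  0.2226  0.2062  0.1467  0.0114  0.9537]
[[-1.0, 0.2], [0.8, 0.0], [0.8, 0.2], [-0.3, 0.1], [-0.4, 0.0], [-0.5, -0.3], [-0.5, -0.1], [-0.2, -0.4], [0.1, -0.0], [0.2, -0.3], [0.1, -0.4], [1.7, -0.0], [-0.0, -0.5], [0.1, -0.0], [-0.9, -0.3], [0.1, 0.5], [0.2, -0.1], [-0.2, -0.7], [-0.5, -0.4]]
sd [0.00083751 0.00089807 0.00678775 0.01975526]
[0.59586641 0.21548939 0.05554232] 250.66543630707832 {'top': np.float64(49.64545454545454), 'scene': np.float64(335.1)}
tri [ 0.58984426  0.21672542 -0.0027565 ]
tray [[0.6508, 0.2625, 0.011], [0.6558, 0.1826, 0.011], [0.5381, 0.1739, 0.011], [0.5332, 0.2529, 0.011]] [0.59448523 0.21797912 0.011     ]
```

```bash
sed -i "s|M\[n\]=(np.clip((195-sub)/110,0,1),r-h,c-h)|m=np.clip((195-sub)/110,0,1); L=cv2.connectedComponentsWithStats(((sub<160)\&(sub>52)).astype(np.uint8),connectivity=4); k=L[1][h,h]; print(n,k,L[2][k],L[3][k]+[c-h,r-h]); m[cv2.dilate((L[1]==k).astype(np.uint8),np.ones((3,3)))==0]=0; M[n]=(m,r-h,c-h); print(sub[::2,::2].astype(int))|" fit.py; python3 fit.py | tail -42
```

```text
4.986486136155175 [ 0.6118  0.0188 -0.0221  0.2226  0.2062  0.1467  0.0114  0.9537]
[[-1.0, 0.2], [0.8, 0.0], [0.8, 0.2], [-0.3, 0.1], [-0.4, 0.0], [-0.5, -0.3], [-0.5, -0.1], [-0.2, -0.4], [0.1, -0.0], [0.2, -0.3], [0.1, -0.4], [1.7, -0.0], [-0.0, -0.5], [0.1, -0.0], [-0.9, -0.3], [0.1, 0.5], [0.2, -0.1], [-0.2, -0.7], [-0.5, -0.4]]
sd [0.00083751 0.00089807 0.00678775 0.01975527]
4.986486136154841 [ 0.6118  0.0188 -0.0221  0.2226  0.2062  0.1467  0.0114  0.9537]
[[-1.0, 0.2], [0.8, 0.0], [0.8, 0.2], [-0.3, 0.1], [-0.4, 0.0], [-0.5, -0.3], [-0.5, -0.1], [-0.2, -0.4], [0.1, -0.0], [0.2, -0.3], [0.1, -0.4], [1.7, -0.0], [-0.0, -0.5], [0.1, -0.0], [-0.9, -0.3], [0.1, 0.5], [0.2, -0.1], [-0.2, -0.7], [-0.5, -0.4]]
sd [0.00083751 0.00089807 0.00678775 0.01975526]
top 0 [  0   0  29  29 788] [215.97715736 221.1535533 ]
[[229 242 243 241 243 246 248 249 245 240 245 246 219 244 121]
 [236 242 243 240 243 246 239 249 249 249 245 246 221 243 157]
 [245 242 244 240 244 248 249 246 248 238 246 246 227 233 199]
 [235 243 245 237 244 254 122 141 214 244 246 246 229 221 196]
 [232 243 244 240 244 
[... 1280 characters left out ...]
 234 236 236 136]
 [238 236 236 211  80  71  72 160 215 235 234 237 235 167 239]
 [235 237 215 220 123  95 214 216 238 235 236 207 225 239 239]
 [233 222 243 244 244 244 243 234 236 237 149 240 239 229 180]
 [182 238 244 244 244 232 235 236 232 141 240 239 239 141 150]
 [239 193 225 236 230 235 237 199 167 239 237 239 131  74  45]
 [215 230 232 177 235 235 132 239 239 238 233 134  74  45  46]]
[0.59597745 0.21568996 0.06503012] 42.844786874723965 {'top': np.float64(47.8), 'scene': np.float64(101.22727272727272)}
tri [ 0.58984426  0.21672542 -0.0027565 ]
tray [[0.6508, 0.2625, 0.011], [0.6558, 0.1826, 0.011], [0.5381, 0.1739, 0.011], [0.5332, 0.2529, 0.011]] [0.59448523 0.21797912 0.011     ]
```

Request:
arm_command(motion=[[87,0,0,0,0,0,0.09],[87,0,0,0,0,0,0.09],[87,-24.5,40,0,0,0,0],[87,-24.5,40,0,0,0,0],[87,-24.5,40,0,0,0,0],[87,-24.5,40,0,0,0,0],[87,-24.5,40,0,0,0,0],[87,-24.5,40,0,0,0,0]])

```text
time_s: 1.6
tcp_pos: [0.2785, -0.3594, 0.2308]
ee_rot: [[-0.999, -0.051, 0.001], [-0.051, 0.999, -0.001], [-0.001, -0.001, -1.0]]
wrist_force: [1.4, -1.0, 0.1]
gripper_width: 0.997
gripper_force: 0.0
```

Request:
arm_command(motion=[[87,-24.5,40,0,0,0,0],[87,-24.5,40,0,0,0,0],[87,-24.5,40,0,0,0,0],[87,-24.5,40,0,0,0,0],[87,-24.5,40,0,0,0,0],[87,-24.5,40,0,0,0,0],[87,-24.5,40,0,0,0,0],[87,-24.5,40,0,0,0,0]])

```text
time_s: 2.4
tcp_pos: [0.4578, -0.0293, 0.2311]
ee_rot: [[-0.999, -0.052, 0.001], [-0.052, 0.999, 0.0], [-0.001, 0.0, -1.0]]
wrist_force: [0.4, -0.7, -0.2]
gripper_width: 1.002
gripper_force: 0.0
```

Request:
arm_command(motion=[[87,-24.5,40,0,0,0,0],[87,-24.5,40,0,0,0,0],[87,-24.5,40,0,0,0,0],[87,-24.5,40,0,0,0,0],[87,-24.5,40,0,0,0,0],[87,-24.5,40,0,0,0,0],[87,0,0,30,0,0,0],[87,0,0,30,0,0,0]])

```text
time_s: 3.2
tcp_pos: [0.5924, 0.218, 0.17]
ee_rot: [[-0.999, -0.054, 0.002], [-0.054, 0.999, 0.001], [-0.002, 0.001, -1.0]]
wrist_force: [0.6, -1.0, -0.0]
gripper_width: 0.999
gripper_force: 0.0
```

```bash
cat > st.py <<'E'
from h import *
s=sense(); R=s['ee_rot']; print(s['time_s'],np.round(s['tcp_pos'],4),'w',np.round(np.arctan2(-R[0,1],R[1,1]),4),'z',np.round(R[:,2],4),'F',np.round(s['wrist_force'],2),'M',np.round(s['moment'],3),s['gripper_width']*87,s['gripper_force'],np.round(s['joints'],0))
def to(P): print('shift mm',np.round(R.T@(np.array(P)-s['tcp_pos'])*1000,1))
E
python3 - <<'E'
from st import *
g=cv2.cvtColor(cv2.imread('pics/t0.png'),6).astype(float)[211:230,211:221]
m=((g>95)&(g<185)); v,u=np.nonzero(m); print(g[:, :].astype(int)); print(u.mean()+211,v.mean()+211)
P=atz('top',u.mean()+211,v.mean()+211,.043); print(P); to([P[0],P[1],.023])
E
```

```text
3.2 [0.5924 0.218  0.17  ] w 0.0536 z [ 0.0017  0.0013 -1.    ] F [ 0.59 -1.04 -0.  ] M [-0.021  0.026 -0.035] 86.91097892451056 0.0 [  35.   25.   -4.   -0.  -61. -122.]
[[242 248 253 249 245 246 241 248 250 238]
 [243 250 244 207 187 188 221 253 254 250]
 [243 254 205 122 129 141  88 214 254 244]
 [244 254 213 132 133 151  82  98 249 244]
 [244 254 213 133 138 155  92  24 250 255]
 [244 254 204 128 138 158  95  29 252 250]
 [244 254 203 127 138 161  98  29 252 247]
 [244 254 209 131 138 163  99  30 252 255]
 [243 254 215 138 137 165 100  29 253 250]
 [244 254 211 134 139 163 100  29 252 247]
 [244 254 211 135 140 164  98  31 252 255]
 [244 254 210 133 141 164 102  30 253 250]
 [244 254 209 134 141 165 103  33 252 247]
 [244 254 217 142 144 169 105  30 252 255]
 [244 253 216 131 125 145  91  27 250 249]
 [243 251 225 153 105  92  68  88 248 245]
 [244 249 236 213 181 168 166 217 253 252]
 [243 247 232 221 226 228 226 251 254 243]
 [243 247 229 215 234 240 238 248 250 239]]
215.39622641509433 219.8490566037736
[0.59388758 0.2141001  0.043     ]
shift mm [ -1.1  -4.2 146.9]
```

Request:
arm_command(motion=[[87,-2,-4,30,0,0,0],[87,0,0,35,0,0,0],[87,0,0,35,0,0,0],[87,0,0,27,0,0,0],[87,0,0,20,0,0,0],[87,0,0,0,0,0,0]])

```text
time_s: 3.8
tcp_pos: [0.5932, 0.2118, 0.0215]
ee_rot: [[-0.999, -0.052, -0.002], [-0.052, 0.999, -0.002], [0.003, -0.002, -1.0]]
wrist_force: [-0.2, -0.2, 0.6]
gripper_width: 0.999
gripper_force: 0.0
```

```bash
python3 -c "
from st import *
save('scene','s1.png')
a=cv2.imread('pics/s1.png');cv2.imwrite('pics/s1c.png',cv2.resize(a[190:310,270:410],None,fx=5,fy=5))"
```

```text
3.8 [0.5932 0.2118 0.0215] w 0.0519 z [-0.0025 -0.0018 -1.    ] F [-0.23 -0.15  0.6 ] M [-0.137 -0.021 -0.003] 86.90123712619528 0.0 [  34.   35.  -12.    0.  -44. -121.]
```

View pics/s1c.png

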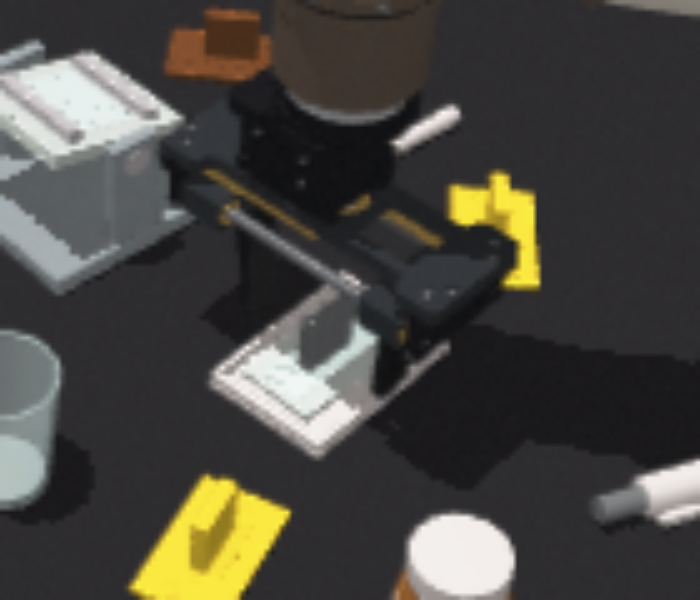

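The fin (crop about 325,335) stands between the fingers and nothing is touching. Next I close and lift.

Request:
arm_command(motion=[[0,0,0,0,0,0,0],[0,0,0,0,0,0,0],[0,0,0,0,0,0,0],[0,0,0,0,0,0,0],[0,0,0,0,0,0,0],[0,0,0,0,0,0,0],[0,0,0,0,0,0,0],[0,0,0,0,0,0,0]])

```text
time_s: 4.65
tcp_pos: [0.5937, 0.2121, 0.0235]
ee_rot: [[-0.999, -0.052, -0.0], [-0.052, 0.999, -0.0], [0.0, -0.0, -1.0]]
wrist_force: [0.1, 0.3, 0.3]
gripper_width: 0.358
gripper_force: 0.0
```

Request:
arm_command(motion=[[0,0,0,-10,0,0,0],[0,0,0,-20,0,0,0],[0,0,0,-30,0,0,0],[0,0,0,-35,0,0,0],[0,0,0,-35,0,0,0],[0,0,0,-20,0,0,0],[0,0,0,0,0,0,0],[0,0,0,0,0,0,0]])

```text
time_s: 5.45
tcp_pos: [0.5935, 0.2121, 0.174]
ee_rot: [[-0.999, -0.051, 0.0], [-0.051, 0.999, 0.001], [-0.0, 0.001, -1.0]]
wrist_force: [0.1, 0.4, -0.7]
gripper_width: 0.006
gripper_force: 0.0
```

```bash
python3 -c "
from st import *
for n in ('scene','top'): save(n,n+'2.png')
a=cv2.imread('pics/scene2.png');b=cv2.imread('pics/top2.png');cv2.imwrite('pics/c3.png',np.hstack([cv2.resize(a[170:290,280:380],(400,480),interpolation=2),cv2.resize(b[160:260,160:260],(400,400),interpolation=2).__class__(((480,400,3)),np.uint8) if 0 else cv2.resize(b[160:280,160:260],(400,480),interpolation=2)]))"
```

```text
5.45 [0.5935 0.2121 0.174 ] w 0.0515 z [ 4.e-04  9.e-04 -1.e+00] F [ 0.14  0.38 -0.72] M [ 0.001  0.005 -0.025] 0.4898752684440931 0.0 [  34.   25.   -3.   -0.  -62. -121.]
```

View pics/c3.png

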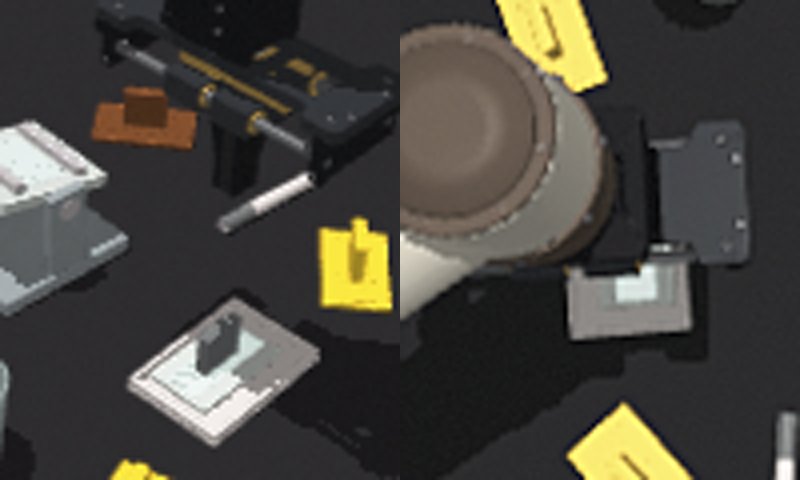

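The fingers were still closing when I lifted, so the holder stayed in the tray, upright and unmoved. I'll reopen to 50 mm, go back down and allow more time to close.

Request:
arm_command(motion=[[50,0,0,0,0,0,0],[50,0,0,0,0,0,0],[50,0,0,0,0,0,0],[50,0,0,0,0,0,0],[50,0,0,0,0,0,0],[50,0,0,0,0,0,0],[50,0,0,30,0,0,0],[50,0,0,30,0,0,0]])

```text
time_s: 6.35
tcp_pos: [0.5944, 0.2126, 0.1141]
ee_rot: [[-0.999, -0.052, 0.003], [-0.052, 0.999, 0.002], [-0.003, 0.002, -1.0]]
wrist_force: [0.0, -0.5, -0.3]
gripper_width: 0.559
gripper_force: 0.0
```

Request:
arm_command(motion=[[50,0,2,30,0,0,0],[50,0,0,30,0,0,0],[50,0,0,20,0,0,0],[50,0,0,10,0,0,0],[0,0,0,0,0,0,0],[0,0,0,0,0,0,0],[0,0,0,0,0,0,0],[0,0,0,0,0,0,0]])

```text
time_s: 7.15
tcp_pos: [0.5943, 0.2145, 0.0249]
ee_rot: [[-0.999, -0.052, 0.002], [-0.052, 0.999, 0.001], [-0.002, 0.001, -1.0]]
wrist_force: [0.9, -0.7, 0.7]
gripper_width: 0.295
gripper_force: 0.0
```

Request:
arm_command(motion=[[0,0,0,0,0,0,0],[0,0,0,0,0,0,0],[0,0,0,0,0,0,0],[0,0,0,0,0,0,0],[0,0,0,0,0,0,0]])

```text
time_s: 7.65
tcp_pos: [0.5938, 0.2143, 0.0241]
ee_rot: [[-0.999, -0.052, 0.001], [-0.052, 0.999, 0.0], [-0.001, 0.0, -1.0]]
wrist_force: [-1.4, -0.3, 3.6]
gripper_width: 0.115
gripper_force: 30.0
```

Request:
arm_command(motion=[[0,0,0,-10,0,0,0],[0,0,0,-20,0,0,0],[0,0,0,-30,0,0,0],[0,0,0,-35,0,0,0],[0,0,0,-35,0,0,0],[0,0,0,-20,0,0,0],[0,0,0,0,0,0,0],[0,0,0,0,0,0,0]])

```text
time_s: 8.45
tcp_pos: [0.5931, 0.214, 0.1732]
ee_rot: [[-0.999, -0.051, -0.001], [-0.051, 0.999, 0.0], [0.001, 0.0, -1.0]]
wrist_force: [0.4, 0.3, -1.1]
gripper_width: 0.112
gripper_force: 30.0
```

Run:
```python
from st import *
# stage geometry, target TCP 50 mm above contact along the normal
s0,w,x,y=.2226,-.0221,.6118,.0188
ax=np.array([x,y,.072]); n=np.array([-np.sin(s0)*np.cos(w),-np.sin(s0)*np.sin(w),np.cos(s0)])
P0=ax+n*.015; print('face',P0,'n',n)
T=P0+n*(.020+.050); print('target',T)
Rz=np.array([[np.cos(w),-np.sin(w),0],[np.sin(w),np.cos(w),0],[0,0,1]])
Ry=np.array([[np.cos(-s0),0,np.sin(-s0)],[0,1,0],[-np.sin(-s0),0,np.cos(-s0)]])
Rt=Rz@Ry@np.diag([-1,1,-1]); from scipy.spatial.transform import Rotation as Q
to(T); print(Q.from_matrix(R.T@Rt).as_rotvec())
```

```text
8.45 [0.5931 0.214  0.1732] w 0.0513 z [-8.e-04  4.e-04 -1.e+00] F [ 0.42  0.34 -1.07] M [-0.047  0.006  0.014] 9.760665880578316 29.999848399311304 [  35.   25.   -3.   -0.  -62. -122.]
face [0.60848932 0.01887318 0.0866299 ] n [-0.22071231  0.00487854  0.97532675]
target [0.59303945 0.01921468 0.15490277]
shift mm [  10.  -194.6   18.2]
[ 0.00862329 -0.22325057  0.07306555]
```

Request:
arm_command(motion=[[0,2,-25,0,0,0,0],[0,2,-45,0,0,0,0],[0,2,-45,0,0,0,0],[0,2,-45,0,0,0,0],[0,2,-35,0,0,0,0],[0,0,0,0,0.003,-0.075,0.024],[0,0,0,0,0.003,-0.075,0.024],[0,0,0,0,0.003,-0.073,0.024]])

```text
time_s: 9.25
tcp_pos: [0.5927, 0.018, 0.1714]
ee_rot: [[-0.975, 0.023, 0.22], [0.022, 1.0, -0.006], [-0.22, -0.001, -0.975]]
wrist_force: [-0.4, -0.4, -1.7]
gripper_width: 0.111
gripper_force: 30.0
```

Request:
arm_command(motion=[[0,0,0,0,0,0,0],[0,0,0,0,0,0,0],[0,0,0,0,0,0,0]])

```text
time_s: 9.55
tcp_pos: [0.5945, 0.0192, 0.1732]
ee_rot: [[-0.975, 0.02, 0.22], [0.019, 1.0, -0.005], [-0.22, -0.001, -0.975]]
wrist_force: [0.2, -0.5, -1.3]
gripper_width: 0.11
gripper_force: 30.0
```

```bash
cat > tgt.py <<'E'
from st import *
from scipy.spatial.transform import Rotation as Q
def goal(h,s0=.2226,w=-.0221,x=.6118,y=.0188):
    n=np.array([-np.sin(s0)*np.cos(w),-np.sin(s0)*np.sin(w),np.cos(s0)]); P0=np.array([x,y,.072])+n*.015
    to(P0+n*(.020+h)); Rt=Q.from_euler('ZY',[w,-s0]).as_matrix()@np.diag([-1,1,-1]); print('rot',Q.from_matrix(R.T@Rt).as_rotvec())
    d=s['tcp_pos']-P0; print('height of under over face mm',(d@n-.020)*1000)
E
python3 - <<'E'
from tgt import *
goal(.03)
for n in ('scene','top'): save(n,n+'3.png')
a=cv2.imread('pics/scene3.png');b=cv2.imread('pics/top3.png');cv2.imwrite('pics/c4.png',np.hstack([cv2.resize(a[150:270,230:330],(480,576),interpolation=2),cv2.resize(b[140:260,250:317],(320,576),interpolation=2)]))
E
```

```text
9.55 [0.5945 0.0192 0.1732] w -0.0202 z [ 0.2203 -0.0054 -0.9754] F [ 0.15 -0.52 -1.3 ] M [0.046 0.411 0.021] 9.589433554520609 29.999909782782197 [  20.   16.  -21.    7.  -41. -116.]
shift mm [ 5.4  0.  37.6]
rot [-0.00057834 -0.000452    0.00208818]
height of under over face mm 67.57140427680686
```

View pics/c4.png

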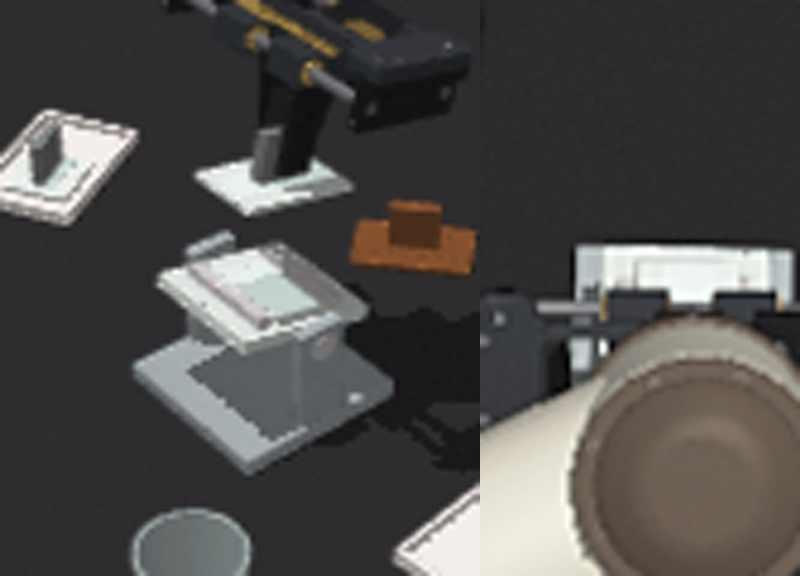

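Run:
```python
from tgt import *
def c(p): return np.round((p+.5-[230,150])*4.8-.5,0)
p=s['tcp_pos']; H=R@np.diag([-1,1,-1])
for z in (.0,.005):
  for a,b in ((1,-1),(1,1),(-1,1),(-1,-1)):
    print('holder',z,a,b,c(pix('scene',p+R[:,2]*.020+H@[a*.042,b*.025,z])))
print('fin top',[c(pix('scene',p+R[:,2]*.020+H@[a*.018,-.005,.039])) for a in (1,-1)])
for sl in (.16,.22,.28):
  n=Q.from_euler('ZY',[-.0221,-sl]).as_matrix()
  print(sl,[c(pix('scene',np.array([.6118,.0188,.072])+n@[a*.05,b*.043,.008])).tolist() for a,b in ((1,-1),(1,1),(-1,1),(-1,-1))])
a=cv2.imread('pics/scene3.png');b=cv2.imread('pics/scene3.png')
cv2.imwrite('pics/c5.png',np.hstack([cv2.resize(a[175:200,265:310],(396,220),interpolation=2),cv2.resize(a[195:230,258:313],(396,252),interpolation=2)[:220]]))
```

```text
9.65 [0.5946 0.0192 0.1734] w -0.0205 z [ 0.2208 -0.0053 -0.9753] F [ 0.05 -0.31 -0.26] M [0.008 0.49  0.008] 10.382733470001787 29.99981971923262 [  20.   16.  -21.    7.  -41. -116.]
holder 0.0 1 -1 [197. 176.]
holder 0.0 1 1 [251. 214.]
holder 0.0 -1 1 [356. 188.]
holder 0.0 -1 -1 [302. 152.]
holder 0.005 1 -1 [199. 169.]
holder 0.005 1 1 [252. 207.]
holder 0.005 -1 1 [357. 181.]
holder 0.005 -1 -1 [303. 145.]
fin top [array([260., 125.]), array([306., 115.])]
0.16 [[157.0, 275.0], [245.0, 344.0], [368.0, 298.0], [279.0, 235.0]]
0.22 [[158.0, 271.0], [246.0, 339.0], [368.0, 302.0], [279.0, 238.0]]
0.28 [[159.0, 266.0], [248.0, 335.0], [367.0, 306.0], [279.0, 242.0]]
```

View pics/c5.png

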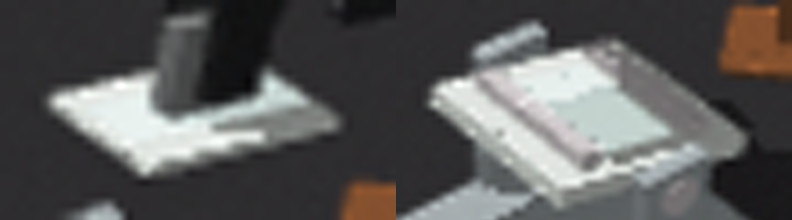

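The holder sits in the grip where I expected: seen corners match the predicted ones within about 1 px. The stage corners confirm a slope of about 0.22 rad. Going down along the normal.

Request:
arm_command(motion=[[0,2,0,8,0,0,0],[0,2,0,12,0,0,0],[0,0,0,14,0,0,0],[0,0,0,12,0,0,0],[0,0,0,8,0,0,0],[0,0,0,6,0,0,0],[0,0,0,0,0,0,0],[0,0,0,0,0,0,0]])

```text
time_s: 10.45
tcp_pos: [0.6034, 0.0187, 0.1143]
ee_rot: [[-0.975, 0.02, 0.222], [0.02, 1.0, -0.005], [-0.222, -0.001, -0.975]]
wrist_force: [-0.5, 0.3, -0.6]
gripper_width: 0.111
gripper_force: 30.0
```

```bash
python3 -c "
from tgt import *
goal(0); print('tool F',np.round(R.T@s['wrist_force'],2),'tool M',np.round(R.T@s['moment'],3))"
```

```text
10.45 [0.6034 0.0187 0.1143] w -0.0204 z [ 0.2216 -0.0054 -0.9751] F [-0.48  0.33 -0.62] M [0.063 0.492 0.038] 9.688403221349446 29.999932651408017 [  19.   21.  -24.    8.  -33. -117.]
shift mm [1.1 0.3 8.2]
rot [-0.00046746  0.00095677  0.00180321]
height of under over face mm 8.160889870621128
tool F [0.61 0.32 0.49] tool M [-0.06   0.493 -0.025]
```

Request:
arm_command(motion=[[0,0,0,3,0,0,0],[0,0,0,2,0,0,0],[0,0,0,1,0,0,0],[0,0,0,0,0,0,0],[0,0,0,0,0,0,0]])

```text
time_s: 10.95
tcp_pos: [0.6045, 0.0186, 0.1084]
ee_rot: [[-0.975, 0.021, 0.221], [0.02, 1.0, -0.005], [-0.221, -0.001, -0.975]]
wrist_force: [0.3, -0.1, -0.9]
gripper_width: 0.112
gripper_force: 30.0
```

```bash
cat > f.py <<'E'
from tgt import *
goal(0); print('tool F',np.round(R.T@s['wrist_force'],2),'tool M',np.round(R.T@s['moment'],3))
E
python3 f.py
```

```text
10.95 [0.6045 0.0186 0.1084] w -0.0206 z [ 0.2214 -0.0054 -0.9752] F [ 0.35 -0.12 -0.86] M [-0.048  0.516  0.024] 9.739755681224736 29.99990539625287 [  19.   21.  -25.    8.  -32. -117.]
shift mm [0.9 0.4 2.1]
rot [-0.0004991   0.00068297  0.00162439]
height of under over face mm 2.1236807470148764
tool F [-0.15 -0.11  0.91] tool M [ 0.052  0.515 -0.037]
```

Request:
arm_command(motion=[[0,0,0,1,0,0,0],[0,0,0,1,0,0,0],[0,0,0,0,0,0,0],[0,0,0,0,0,0,0]])

```text
time_s: 11.35
tcp_pos: [0.6049, 0.0187, 0.1065]
ee_rot: [[-0.975, 0.021, 0.221], [0.02, 1.0, -0.005], [-0.221, -0.001, -0.975]]
wrist_force: [-0.5, 1.2, 0.1]
gripper_width: 0.115
gripper_force: 30.0
```

```bash
python3 f.py
```

```text
11.35 [0.6049 0.0187 0.1065] w -0.0205 z [ 0.2214 -0.0054 -0.9752] F [-0.47  1.23  0.12] M [ 0.021  0.494 -0.03 ] 10.028487675538615 30.000099283643067 [  19.   22.  -25.    8.  -32. -117.]
shift mm [0.9 0.3 0.1]
rot [-0.00048119  0.00069036  0.00173143]
height of under over face mm 0.12395288068513949
tool F [ 0.46  1.21 -0.22] tool M [-0.004  0.494  0.031]
```

```bash
cat > f.py <<'E'
from tgt import *
F=[];M=[]
for i in range(10):
    capture('top'); q=sense(); F.append(R.T@q['wrist_force']); M.append(R.T@q['moment'])
s.update(q); goal(0); print('AVG F',np.round(np.mean(F,0),2),'M',np.round(np.mean(M,0),3),'sdM',np.round(np.std(M,0)/3,3),q['time_s'])
E
python3 f.py
```

```text
11.35 [0.6049 0.0187 0.1065] w -0.0205 z [ 0.2214 -0.0054 -0.9752] F [-0.47  1.23  0.12] M [ 0.021  0.494 -0.03 ] 10.028487675538615 30.000099283643067 [  19.   22.  -25.    8.  -32. -117.]
shift mm [0.9 0.3 0.1]
rot [-0.00048119  0.00069036  0.00173143]
height of under over face mm 0.08196809265679367
AVG F [-0.2   0.12 -0.35] M [-0.03   0.522  0.011] sdM [0.01  0.012 0.008] 11.85
```

Request:
arm_command(motion=[[0,0,0,1,0,0,0],[0,0,0,0.7,0,0,0],[0,0,0,0,0,0,0],[0,0,0,0,0,0,0]])

```text
time_s: 12.25
tcp_pos: [0.6053, 0.0186, 0.1051]
ee_rot: [[-0.975, 0.02, 0.222], [0.02, 1.0, -0.005], [-0.222, -0.001, -0.975]]
wrist_force: [-1.6, 0.7, 4.9]
gripper_width: 0.109
gripper_force: 30.0
```

```bash
python3 f.py
```

```text
12.25 [0.6053 0.0186 0.1051] w -0.0205 z [ 0.2216 -0.0054 -0.9751] F [-1.6   0.7   4.88] M [ 0.148  0.896 -0.011] 9.514854586347 30.000811661593616 [  19.   22.  -25.    9.  -32. -117.]
shift mm [ 1.   0.3 -1.6]
rot [-0.0004813   0.00090168  0.00178458]
height of under over face mm -1.5675026590056227
AVG F [ 1.22  0.8  -4.98] M [-0.101  0.861 -0.016] sdM [0.01  0.012 0.012] 12.75
```

Request:
arm_command(motion=[[0,0.5,0,0,0,0,0],[0,0,0,0,0,0,0],[0,0,0,0,0,0,0]])

```text
time_s: 13.05
tcp_pos: [0.6053, 0.0186, 0.1049]
ee_rot: [[-0.975, 0.02, 0.222], [0.02, 1.0, -0.005], [-0.222, -0.001, -0.975]]
wrist_force: [-0.6, -1.1, 4.7]
gripper_width: 0.111
gripper_force: 30.0
```

```bash
python3 f.py
```

```text
13.05 [0.6053 0.0186 0.1049] w -0.0205 z [ 0.2224 -0.0052 -0.975 ] F [-0.59 -1.13  4.7 ] M [-0.1    0.387 -0.063] 9.657161666631595 30.00090701971203 [  19.   22.  -25.    9.  -32. -117.]
shift mm [ 0.9  0.3 -1.5]
rot [-0.00026383  0.00168586  0.00171849]
height of under over face mm -1.4736627328986693
AVG F [-0.88 -0.56 -4.93] M [0.267 0.174 0.001] sdM [0.017 0.024 0.012] 13.55
```

```bash
sed -i 's/range(10)/range(24)/;s#/3,3#/5,3#' f.py
```

Request:
arm_command(motion=[[0,0,0,-3,0,0,0],[0,0,0,-1,0,0,0],[0,0,0,0,0,0,0],[0,0,0,0,0,0,0]])

```text
time_s: 13.95
tcp_pos: [0.6032, 0.0185, 0.1077]
ee_rot: [[-0.975, 0.021, 0.219], [0.02, 1.0, -0.006], [-0.219, -0.001, -0.976]]
wrist_force: [-0.1, -1.5, -0.5]
gripper_width: 0.115
gripper_force: 30.0
```

```bash
python3 f.py
```

```text
13.95 [0.6032 0.0185 0.1077] w -0.0209 z [ 0.2194 -0.0058 -0.9756] F [-0.1  -1.53 -0.46] M [-0.018  0.514 -0.058] 9.994243098431372 29.999816492199898 [  19.   21.  -25.    8.  -32. -117.]
shift mm [0.3 0.4 2.3]
rot [-0.00096574 -0.00130575  0.00148624]
height of under over face mm 2.3200623747042965
AVG F [ 0.24 -0.01  0.83] M [0.012 0.503 0.001] sdM [0.006 0.005 0.004] 15.15
```

Request:
arm_command(motion=[[0,0,0,2,0,0,0],[0,0,0,1,0,0,0],[0,0,0,1,0,0,0],[0,0,0,0,0,0,0],[0,0,0,0,0,0,0]])

```text
time_s: 15.65
tcp_pos: [0.6049, 0.0187, 0.105]
ee_rot: [[-0.975, 0.02, 0.222], [0.02, 1.0, -0.005], [-0.222, -0.001, -0.975]]
wrist_force: [-2.1, 0.9, 3.9]
gripper_width: 0.113
gripper_force: 30.0
```

```bash
python3 f.py
```

```text
15.65 [0.6049 0.0187 0.105 ] w -0.0205 z [ 0.2217 -0.0054 -0.9751] F [-2.05  0.87  3.89] M [0.102 0.855 0.005] 9.817922511152679 30.000638938508928 [  19.   22.  -25.    9.  -32. -117.]
shift mm [ 0.5  0.3 -1.6]
rot [-0.00045434  0.00101335  0.00176738]
height of under over face mm -1.6087148251244208
AVG F [ 0.96  0.6  -5.28] M [-0.144  0.787 -0.001] sdM [0.008 0.013 0.006] 16.85
```

Run:
```python
from st import *
save('scene','s9.png'); a=cv2.imread('pics/s9.png'); cv2.imwrite('pics/c9.png',cv2.resize(a[170:254,235:335],(800,672),interpolation=2)[:600])
def c(p): return np.round((p+.5-[235,170])*8-.5,0).tolist()
for sl in (.22,):
  n=Q.from_euler('ZY',[-.0221,-sl]).as_matrix() if 0 else None
from tgt import Q
n=Q.from_euler('ZY',[-.0221,-.2226]).as_matrix()
for nm,dx,dy,dz in (('plate',.05,.043,.008),('holder top',.042,.025,.0185)):
  print(nm,[c(pix('scene',np.array([.6118,.0188,.072])+n@[a*dx,b*dy,dz])) for a,b in ((1,-1),(1,1),(-1,1),(-1,-1))])
```

```text
16.85 [0.6049 0.0187 0.1047] w -0.0206 z [ 0.2216 -0.0053 -0.9751] F [-1.76  1.63  5.17] M [0.193 0.735 0.043] 9.31944691093314 30.00093051698059 [  19.   22.  -25.    9.  -32. -117.]
plate [[223.0, 291.0], [371.0, 406.0], [574.0, 344.0], [425.0, 238.0]]
holder top [[274.0, 285.0], [361.0, 351.0], [531.0, 302.0], [445.0, 240.0]]
```

View pics/c9.png

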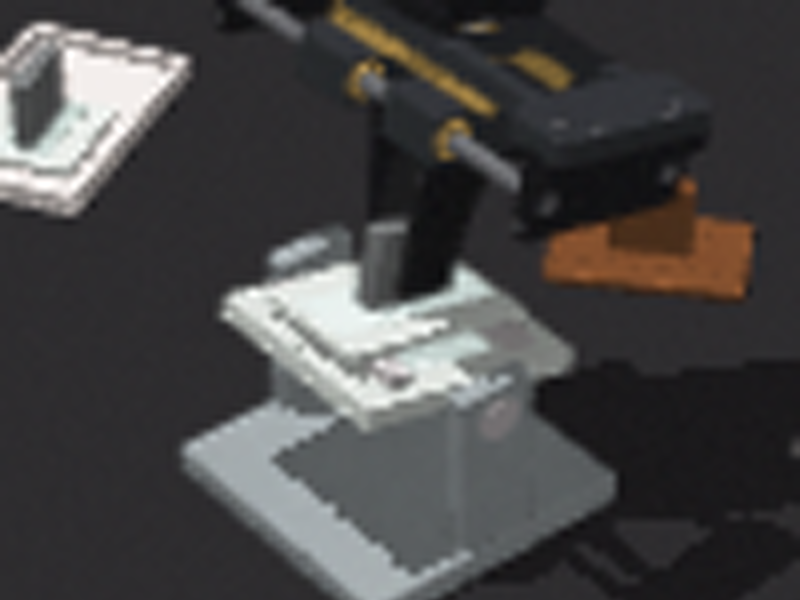

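The picture shows the holder lying parallel on the face. Its front corner is at crop (352,354), against (361,359) predicted for perfect centring, so it is off by about 3 mm at most. The push is about 6 N and both bars are loaded, so I'm handing in.

```bash
python3 -c "
from station import *
print(finish_job())"
```

```text
the job is handed in; nothing more can be done
None
```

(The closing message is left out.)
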